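# Load the beaker and index the titrator slide under the electrode head

## Task

Stand the beaker that fits snugly in the round well of the titrator's sample slide upright in it, fully home, and let go. Then lift the spring-loaded lock plunger by its black knob, slide the carriage to the next hole, so that the beaker comes under the electrodes of the titration head, and let the pin drop fully home. Finish with the gripper still firmly holding the knob and the pin fully home, so that the slide cannot creep when the head comes down; leave the jar, vial and spatula where they are and the other two beakers standing on the bench.

Things in the scene. Friction and masses are not known exactly. Their poses are not given: they have to be found in the camera images.
- rail: the sample slide's fixed aluminium rail, 40 mm wide, 440 mm long, top at 35 mm; its y axis runs along the rail, its x axis across it and away from the robot towards the titration head's stand, z up. Origin on the bench under the middle index hole. Three round index holes in its top, 13 mm wide, at y = -150, 0 and +150 mm; an end stop of 47 mm height at each end, on feet 90 mm wide
- carriage (a joint): slide of the grey carriage along the rail's y axis (m): 0 = middle hole (where it stands at the start, locked), +0.15 and -0.15 = the outer holes, end stops at +-0.17. About 2 N moves it when the pin is out; the pin has about 1.5 mm of play each way in a hole
- well (a point): centre of the floor of the carriage's round well, 46 mm above the bench; it moves with the carriage, 125 mm from the knob's axis along the rail's +x. The well is a collar of 53 mm bore, 66 mm outside diameter and 18 mm depth
- plunger (a joint): travel of the spring-loaded lock plunger (m): 0 = pin fully home in a hole, grows as the knob is lifted straight up, stop at 0.014. Its 10 mm pin with a round end reaches 10 mm into the rail, so it is clear of the holes above 0.010 and rides on the rail's top at 0.010 between holes. The spring pulls it down with 6 N at 0 and 9 N at 0.010
- knob: black ribbed knob on top of the plunger, a disc of 30 mm diameter and 23 mm height, vertical axis; origin at the centre of its underside (66 mm above the bench when the pin is home). Under it a 19 mm barrel, the carriage's top at 46 mm, 60 x 70 mm
- beaker_small: amber glass beaker, open at the top, 42 mm outside diameter, 60 mm high, wall 3 mm; origin at the centre of its underside, z up. Much too loose in the well
- beaker_medium: amber glass beaker, open at the top, 50 mm outside diameter, 70 mm high, wall 3 mm; origin at the centre of its underside, z up. The one that fits the well
- beaker_large: amber glass beaker, open at the top, 60 mm outside diameter, 80 mm high, wall 3 mm; origin at the centre of its underside, z up. Too wide for the well
- head_axis (a point): the lower end, 155 mm above the bench, of the titration head: two glass electrodes, a thin burette tip and a stirrer rod within 27 mm of this point's vertical axis, below a white disc of 64 mm diameter at 240 to 256 mm with a motor up to 311 mm. It hangs straight above the well's place at one of the two outer holes (at +150 or -150 mm along the rail, differs each time)
- titration_head: the titration head's fixed stand: a 16 mm column, 354 mm high, on a 110 x 100 mm foot, origin under the column, axes as the rail's; an arm at 250 mm height carries the head 100 mm along -x
- stirrer_control: fixed low control box by the rail's other end, 110 x 100 mm, 67 mm high with its dial; origin at its underside, axes as the rail's
- sample_jar: bystander: capped amber jar, 54 mm diameter, 75 mm high; origin at its underside
- electrode_vial: bystander: small capped vial, 26 mm diameter, 55 mm high; origin at its underside
- spatula: bystander: double-ended steel lab spatula, 160 mm long, up to 18 mm wide, 5 mm thick, lying flat on the bench along its x axis; origin under its middle
Not all that is in view belongs to the job. What is shaped like the beaker_medium but yellow is not meant.

How it is judged:
On the way, in this order (a step that is already met when the one before it is completed fails the run):
1. the 50 mm beaker stands fully home in the well, let go, with the carriage still locked in the middle hole (horizontal distance between beaker_medium and well below 0.004 m and z of beaker_medium in the frame of well between -0.003 and 0.003 m and angle between beaker_medium's own z axis and vertical below 0.06 rad and contact force between the fingers and beaker_medium below 0.05 N and value of joint plunger below 0.003 m and value of joint carriage between -0.004 and 0.004 m), for 0.2 s.
2. the plunger is lifted clear of the hole by its knob (value of joint plunger above 0.0085 m and contact force between the fingers and knob above 1 N), for 0.05 s.
At the end, for the whole second after the job is handed in: pin home (2 mm) in the outer hole on the titration head's side, well within 4 mm of the head's axis; 50 mm beaker upright on the well's floor (4 mm sideways, 3 mm in height, 0.06 rad); gripper on the knob with over 2 N; the other two beakers standing on the bench (value of joint plunger below 0.002 m and (value of joint carriage above 0.147 m or value of joint carriage below -0.147 m) and horizontal distance between well and head_axis below 0.004 m and horizontal distance between beaker_medium and well below 0.004 m and z of beaker_medium in the frame of well between -0.003 and 0.003 m and angle between beaker_medium's own z axis and vertical below 0.06 rad and contact force between the fingers and knob above 2 N and linear speed of beaker_medium below 0.02 m/s and height (world z) of each of beaker_small, beaker_large below 0.006 m and angle between each of beaker_small, beaker_large's own z axis and vertical below 0.1 rad); the arm keeps its last pose, push and grip.
It fails at once if a bystander is shifted by more than 40 mm (distance of any of sample_jar, electrode_vial, spatula from where it was at the start of the episode above 0.04 m).
It fails at once if the sample beaker is tipped over (angle between beaker_medium's own z axis and vertical above 0.6 rad).
It also fails if it takes over 67 s, if anything falls off the work surface, if the arm or the gripper's body presses on something with over 40 N, if the wrist force passes 120 N, or if a joint passes its speed limit or range.

## Robot

A 6-joint arm with a two-finger parallel gripper is mounted at the origin on the work surface. World frame = base frame: x ahead of the robot, y to its left, z up, the work surface at z = 0. Lengths are in m, angles in rad, forces in N, time in s.
With the tool pointing down it reaches from about 0.3 to 0.775 m from the base axis. Payload 14.6 kg.
Tool frame: the origin (TCP) lies at the very end of the fingers, on their centre line; the grasp point (between the pads) lies ctrl.tcp_to_grasp behind it (ctrl.tcp_to_grasp is the distance from the TCP to the grasp point, in m); x points along the fingers, y is the direction in which the jaws open and shut, and the axes are right-handed (so a half turn about x gives the same grasp; the last joint's range is limited). The gripper opens to 94 mm and grips with 3 to 60 N. Pads are 16 mm wide; open, the fingers measure 119 mm over their backs; the gripper's body (75 mm by 177 mm) begins 78 mm behind the grasp point.
Start: joints at [1.17, 0.3, 1.521, -0, 1.321, -0.067], TCP at [0.18, 0.52, 0.205] pointing down, gripper open.
Joint ranges: [-3.03, 3.03], [-0.79, 2.21], [0.23, 2.52], [-1.04, 4.18], [0, 3.07], [-2.55, 2.55]. Speed limits (rad/s): [2.22, 2.22, 2.57, 3.14, 3.14, 3.14].

## Interface

Orientations are given as [roll, pitch, yaw] about the fixed x, y, z axes, in that order (R = Rz(yaw) Ry(pitch) Rx(roll)).
In Python, from station import ctrl gives the robot as it stands.
- The arm moves only by the tool play_rows, never from a script. Its argument "increments" is a list that holds one entry, the list of rows, each a list of 5 numbers: the closure in counts, from 0 (fully open) to 255 (shut), then the shift along the tool's x, y, z in cm, then the turn about the tool's x in degrees. A call has 1 to 12 rows; each row shifts and turns the commanded pose from where the row before left it, along the tool's axes as they then stand; what a row does not reach is not made up. A row lasts 1/12 s, in which the tool goes at most 41.7 mm and 7.16 degrees, less where a joint would pass 70% of its speed; a pose out of reach is approached as far as the arm can. A call is refused whole if a number of a shift passes 4.17 or a number of a turn 7.16, either way. A call with a gripper value outside its range is refused whole. The fingers move at their own pace and stop on an object; "newtons" is the grip in N (left out, the last holds). Time passes only in rows, so rows that do not move let the fingers close. It gives the time, the measured TCP pose, the force and the opening at its end, in the units of the state.
- ctrl.get_obs(): the state, without advancing time (a new reading comes with each control period).
- ctrl.camera(name): name is "scene" or "side" or "wrist"; returns the picture (480x640x3 uint8, red, green, blue); there is no depth.
- ctrl.calibration(name): a dict with "fx", "fy", "cx", "cy" (pixels), "k1" (the pictures are not rectified: a ray, as slopes to the right and down, at radius r is drawn at 1 + k1 r^2 times it, then the intrinsics apply), "rvec" (rotation vector, rad) and "tvec" (3), from world to camera coordinates, as OpenCV has them; the wrist camera has in their place "T_tool_cam" (4x4, takes a point from camera to tool coordinates, whose origin is the TCP and whose axes are the tool frame's). Camera axes: x right, y down, z forward; pixel columns grow to the right and rows downward; lengths in m; the calibration is good to about 2 mm. A picture is of the moment at which its call begins: read the wrist's pose just before it. calibration takes no time and is no camera call.
- ctrl.hand_in(): hands the job in, once; it reports no verdict.
The state is a dict: "time_s": time; "qpos": joint angles; "joint_vel": joint speeds; "tau": joint torques, N m; "ee_pos": TCP position; "eef_rot": TCP orientation; "force": force on the tool from outside, world axes, zero at the start; "moment": the same for the moment, N m; "grip_width": finger opening in m.
Only numpy, scipy, OpenCV 4.12 (cv2) and the standard library are available. Lean on these libraries where they do the work, as an engineer would, in place of code of your own. Each camera call takes 0.05 s, during which the arm holds its last target.

## Working session

There is one attempt and no reset: what is moved stays moved. The work goes in short steps, Python scripts to look and compute and a tool call to move; the robot and the scene stay as the last step left them, time stands still between calls to the robot, and variables do not carry over. Pictures are saved under pics/ and viewed, and the job is handed in when it is done.

Besides the shell and the picture viewer there is one more tool, called as name(argument=value, ...), one argument or row to a line, values as JSON. play_rows: Moves the arm, as the interface text tells. Its arguments: {"type":"object","properties":{"increments":{"type":"array"},"newtons":{"type":"number"}},"required":["increments"]}

```bash
ls; mkdir -p pics
python3 - <<'E'
from station import ctrl
import cv2
print(ctrl.get_obs(), ctrl.tcp_to_grasp)
for n in ("scene","side","wrist"):
    print(n,ctrl.calibration(n))
    cv2.imwrite(f"pics/{n}0.png",ctrl.camera(n)[:,:,::-1])
E
```

```text
pics
{'time_s': 0.0, 'qpos': array([ 1.17038420e+00,  3.00464410e-01,  1.52157301e+00, -2.74995264e-05,
        1.32066600e+00, -6.65843238e-02]), 'joint_vel': array([ 6.34451808e-04, -2.22119152e-04, -4.32059529e-04, -6.80844806e-04,
       -9.05243562e-05,  2.60188660e-04]), 'tau': array([ 6.70731351e-04, -5.31808555e+01, -3.52729261e+01,  7.08063575e-02,
        2.44707201e-02, -1.22315214e-04]), 'ee_pos': array([0.18011746, 0.51940514, 0.2048934 ]), 'eef_rot': array([-1.61340527,  1.56968524, -1.94722625]), 'force': array([ 0.05173747, -0.10933603,  0.10105847]), 'moment': array([-0.01086693, -0.02242553, -0.00482091]), 'grip_width': 0.09392155560811881} 0.0188
scene {'fx': 443.88403877876675, 'fy': 443.88403877876675, 'cx': 319.71999010327096, 'cy': 244.80113558562917, 'k1': -0.012101163011735519, 'rvec': array([ 2.10476101,  1.11138923, -0.49100651]), 'tvec': array([-0.32538069, -0.22545704,  1.49587711])}
side {'fx': 553.3823615145528, 'fy': 553.3823615145528, 'cx': 309.67544158601066, 'cy': 240.42481881751104, 'k1': -0.10497487703766802, 'rvec': array([ 0.63735455, -2.4853625 ,  1.39118216]), 'tvec': array([0.50222726, 0.24766281, 1.27227484])}
wrist {'fx': 366.49068807287625, 'fy': 366.49068807287625, 'cx': 326.9646901873512, 'cy': 232.920133322611, 'k1': -0.07154215492378622, 'T_tool_cam': array([[ 1.00487744e-03, -2.35547117e-01,  9.71862411e-01,
        -1.79345982e-01],
       [ 9.99999071e-01,  1.13157713e-03, -7.59713274e-04,
        -2.97038033e-04],
       [-9.20789010e-04,  9.71862272e-01,  2.35548035e-01,
        -6.80059971e-02],
       [ 0.00000000e+00,  0.00000000e+00,  0.00000000e+00,
         1.00000000e+00]])}
```

View pics/scene0.png

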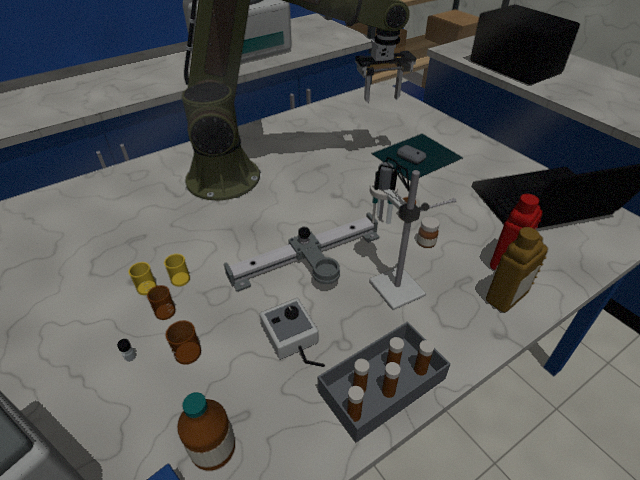

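View pics/side0.png

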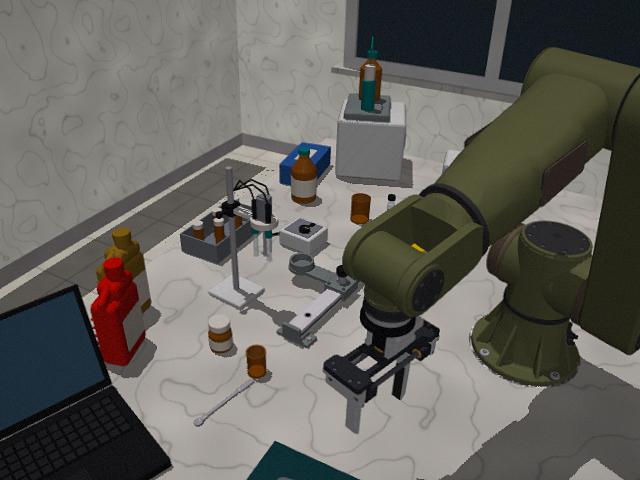

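View pics/wrist0.png

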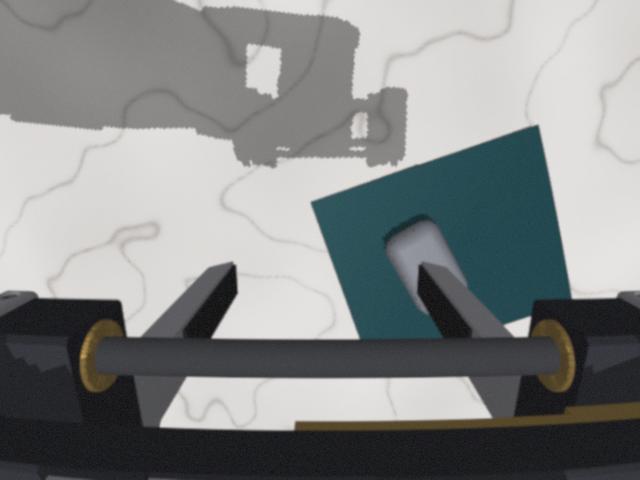

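The amber beakers in scene are A (161,302) and B (183,342). The side view shows one at (360,208) and another, C, at (257,361). Yellow decoys are at (143,278) and (177,269) in scene. Next I'll measure sizes.

```bash
cat > h.py <<'E'
import numpy as np, cv2
from station import ctrl
from scipy.spatial.transform import Rotation as R
def pose():
    o=ctrl.get_obs(); return np.array(o['ee_pos']), R.from_euler('xyz',o['eef_rot']).as_matrix()
def cam(n,P=None):
    c=ctrl.calibration(n)
    K=np.array([[c['fx'],0,c['cx']],[0,c['fy'],c['cy']],[0,0,1]])
    d=np.array([c['k1'],0,0,0,0.])
    if n=='wrist':
        p,Rm=P; T=np.eye(4);T[:3,:3]=Rm;T[:3,3]=p
        Tw=np.linalg.inv(T@c['T_tool_cam']); return K,d,Tw[:3,:3],Tw[:3,3]
    return K,d,cv2.Rodrigues(c['rvec'])[0],np.array(c['tvec'])
def proj(n,X,P=None):
    K,d,Rm,t=cam(n,P)
    return cv2.projectPoints(np.atleast_2d(np.array(X,float)),cv2.Rodrigues(Rm)[0],t,K,d)[0][:,0]
def ray(n,uv,P=None):
    K,d,Rm,t=cam(n,P)
    q=cv2.undistortPoints(np.array(uv,float).reshape(-1,1,2),K,d)[:,0]
    D=np.c_[q,np.ones(len(q))]@Rm; return -Rm.T@t,D
def plane(n,uv,z,P=None):
    o,D=ray(n,uv,P); return o+D*((z-o[2])/D[:,2])[:,None]
def tri(n1,u1,n2,u2,P=None):
    o1,d1=ray(n1,[u1],P);o2,d2=ray(n2,[u2],P);d1=d1[0];d2=d2[0]
    s=np.linalg.lstsq(np.c_[d1,-d2],o2-o1,rcond=None)[0]
    a=o1+s[0]*d1;b=o2+s[1]*d2; return (a+b)/2,np.linalg.norm(a-b)
E
python3 - <<'E'
from h import *
s=cv2.imread('pics/scene0.png');d=cv2.imread('pics/side0.png')
def crop(im,x,y,w,h,f,n): cv2.imwrite(n,cv2.resize(im[y:y+h,x:x+w],None,fx=f,fy=f,interpolation=cv2.INTER_CUBIC))
crop(s,100,250,130,130,6,'pics/c1.png')
b=600;a=0
crop(d,180,230,200,150,4,'pics/c2.png')
crop(s,210,170,250,150,3.2,'pics/c3.png')
print('jar',plane('scene',[[428,243]],0),'C side',plane('side',[[257,372]],0),'A,B',plane('scene',[[163,312],[184,355]],0))
print(proj('scene',plane('side',[[257,372]],0)))
print(proj('side',plane('scene',[[163,312],[184,355]],0)))
E
```

```text
jar [[0.62512322 0.33929611 0.        ]] C side [[0.50137282 0.36955483 0.        ]] A,B [[ 4.37710921e-01 -3.66109273e-01  1.11022302e-16]
 [ 5.82578342e-01 -3.69297051e-01  0.00000000e+00]]
[[406.31189283 216.11363259]]
[[402.55001966 229.4223428 ]
 [360.45188694 217.53251288]]
```

View pics/c1.png

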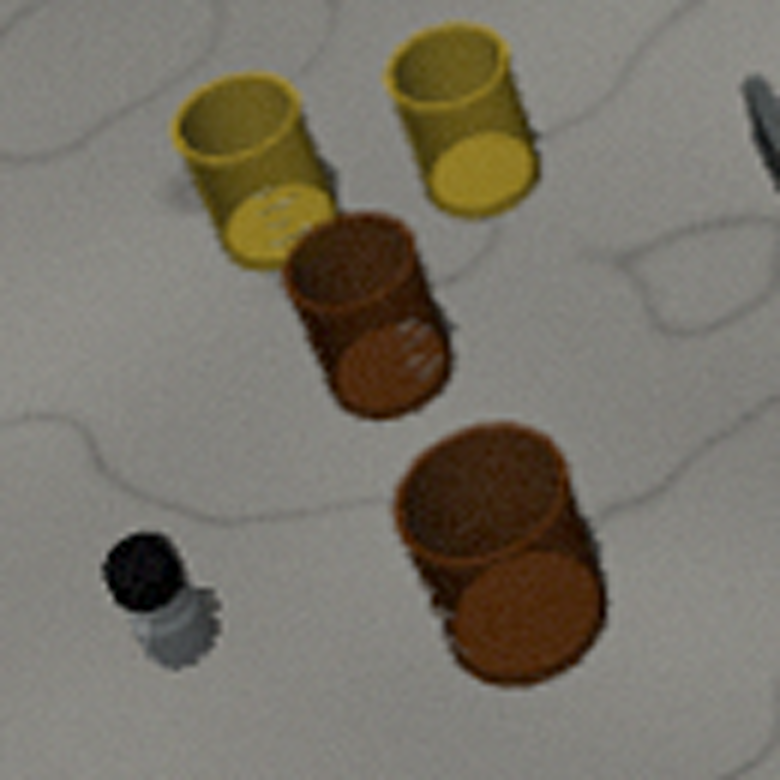

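View pics/c2.png

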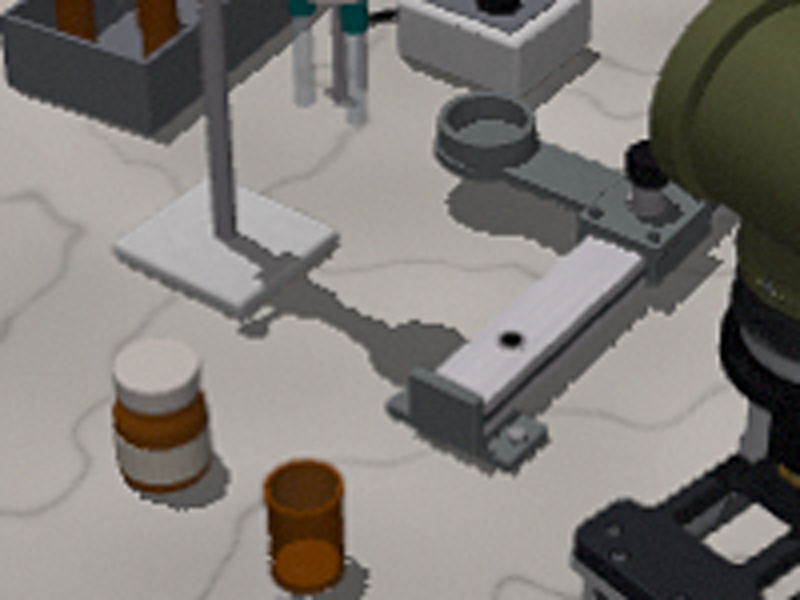

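View pics/c3.png

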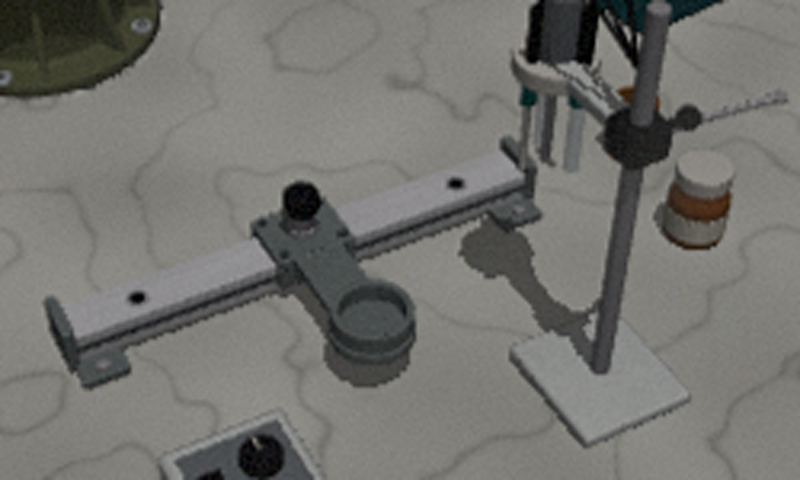

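Run:
```python
from h import *
def amber(im,sat=110):
    h=cv2.cvtColor(im,cv2.COLOR_BGR2HSV); return ((h[...,0]<16)&(h[...,1]>sat)&(h[...,2]>25)).astype(np.uint8)
for n,boxes in (('scene',dict(A=(140,280,180,322),B=(160,316,206,368))),('side',dict(C=(240,338,280,385),B=(345,185,378,228)))):
    im=cv2.imread(f'pics/{n}0.png'); m=amber(im)
    for k,(x0,y0,x1,y1) in boxes.items():
        mm=m[y0:y1,x0:x1]; 
        N,L,S,_=cv2.connectedComponentsWithStats(mm); i=1+np.argmax(S[1:,4]); 
        c=max(cv2.findContours((L==i).astype(np.uint8),0,cv2.CHAIN_APPROX_NONE)[0],key=len)[:,0]+[x0,y0]
        # for each candidate (D,h): center from fitting: project cylinder hull vs. contour bbox
        b=np.array([c[:,0].min(),c[:,1].min(),c[:,0].max(),c[:,1].max()])
        print(n,k,b,S[i,4])
        from scipy.optimize import least_squares
        for D,h in ((42,60),(50,70),(60,80)):
            D/=1e3;h/=1e3
            a=np.linspace(0,2*np.pi,60)
            def f(p):
                X=[[p[0]+D/2*np.cos(t),p[1]+D/2*np.sin(t),z] for z in (0,h) for t in a]
                u=proj(n,X); return np.r_[u.min(0),u.max(0)]-(b+[-.5,-.5,.5,.5])
            p0=plane(n,[c.mean(0)],h/2)[0,:2]
            r=least_squares(f,p0); print('  ',D,r.x.round(4),r.fun.round(1))
```

```text
scene A [147 286 174 319] 583
   0.042 [ 0.4344 -0.3627] [ 1.8  2.3 -1.9 -2.1]
   0.05 [ 0.439  -0.3627] [-0.5 -0.5  0.5  0.5]
   0.06 [ 0.4434 -0.3624] [-3.2 -3.8  3.3  3.3]
scene B [166 321 200 363] 997
   0.042 [ 0.5728 -0.3604] [ 4.7  6.  -5.  -5.4]
   0.05 [ 0.5767 -0.3604] [ 2.4  2.9 -2.5 -2.6]
   0.06 [ 0.5804 -0.3601] [-0.5 -0.6  0.5  0.5]
side C [246 345 265 378] 529
   0.042 [0.5037 0.3693] [-0.4 -0.1  0.4  0.1]
   0.05 [0.5008 0.3729] [-2.3 -3.4  2.4  3.1]
   0.06 [0.4981 0.3762] [-4.8 -7.2  5.   6.2]
side B [351 193 370 223] 484
   0.042 [ 0.5873 -0.3753] [ 2.9  4.4 -2.8 -3.9]
   0.05 [ 0.5842 -0.3672] [ 1.5  2.2 -1.4 -2. ]
   0.06 [ 0.5814 -0.3595] [-0.3 -0.1  0.3  0.1]
```

A (161,302 in scene) fits 50 mm with 0.5 px residual, B fits 60 mm and C fits 42 mm, so A is the medium beaker. Next is the rail.

Run:
```python
from h import *
s=cv2.imread('pics/scene0.png')
g=cv2.cvtColor(s,cv2.COLOR_BGR2GRAY)
H=[]
for x,y in ((253,263),(352.5,227.5)):
    x0,y0=int(x)-6,int(y)-5; w=g[y0:y0+11,x0:x0+13].astype(float); 
    wt=np.clip(np.median(w)-15-w,0,None); yy,xx=np.mgrid[:11,:13]
    H.append(((wt*xx).sum()/wt.sum()+x0,(wt*yy).sum()/wt.sum()+y0))
P=plane('scene',H,0.035);print(H,P)
mid=P.mean(0);d=P[1]-P[0];print('mid',mid,'len',np.linalg.norm(d[:2]))
# side hole: crop (511,340)/4+(180,230)
print('side hole',plane('side',[[180+511/4,230+340/4]],0.035))
y=d/np.linalg.norm(d); x=np.array([y[1],-y[0],0]);print('xax',x,'yaw',np.arctan2(y[1],y[0])-np.pi/2)
well=mid+.125*x; print('well',well, 'pred px',proj('scene',[[*well[:2],.064],[*mid[:2],.089]]),proj('side',[[*well[:2],.064],[*mid[:2],.089]]))
k=[[304,231]];print('knob scene',plane('scene',k,.089),'side',plane('side',[[180+646/4,230+160/4]],.083))
```

```text
[(np.float64(253.05037115588547), np.float64(263.23700954400846)), (np.float64(352.5646523716699), np.float64(227.55425601039636))] [[ 0.44750063 -0.11886393  0.035     ]
 [ 0.4821111   0.17874852  0.035     ]]
mid [0.46480587 0.0299423  0.035     ] len 0.29961818248815564
side hole [[0.47795364 0.18252195 0.035     ]]
xax [ 0.99330571 -0.11551525  0.        ] yaw -0.11577370676733056
well [0.58896908 0.01550289 0.035     ] pred px [[326.62112364 266.64698171]
 [304.19050935 229.68828881]] [[300.98630115 257.90263911]
 [341.63758813 265.94580865]]
knob scene [[0.46889665 0.02672945 0.089     ]] side [[0.46091659 0.03825291 0.083     ]]
```

Run:
```python
from h import *
p,Rm=pose();print(p.round(4));print(Rm.round(4))
```

```text
[0.1801 0.5195 0.205 ]
[[-3.000e-04  3.276e-01  9.448e-01]
 [-8.000e-04  9.448e-01 -3.276e-01]
 [-1.000e+00 -8.000e-04 -0.000e+00]]
```

Run:
```python
from h import *
print('yellow',plane('scene',[[100+278/6,250+230/6],[100+483/6,250+175/6]],0).round(3))
print('vial',plane('scene',[[100+178/6,250+635/6]],0).round(3), 'stirbox',plane('scene',[[290,320]],.0).round(3))
p,Rm=pose(); print(Rm.T@(np.array([.38,.1,.25])-p)*100)
```

```text
yellow [[ 0.339 -0.375  0.   ]
 [ 0.359 -0.29   0.   ]]
vial [[ 0.516 -0.471  0.   ]] stirbox [[ 0.634 -0.122  0.   ]]
[ -4.47029264 -33.08679832  32.62672666]
```

play_rows(
  increments=[
    [[0,-0.3,-2.7,2.7,0],[0,-0.3,-2.7,2.7,0],[0,-0.3,-2.7,2.7,0],[0,-0.3,-2.7,2.7,0],[0,-0.3,-2.7,2.7,0],[0,-0.3,-2.7,2.7,0],[0,-0.3,-2.7,2.7,0],[0,-0.3,-2.7,2.7,0],[0,-0.3,-2.7,2.7,0],[0,-0.3,-2.7,2.7,0],[0,-0.3,-2.7,2.7,0],[0,-0.3,-2.7,2.7,0]],
  ],
)

```text
time_s: 1.15
ee_pos: [0.3805, 0.1055, 0.2417]
eef_rot: [0.527, 1.57, 0.193]
force: [-0.4, 0.8, -0.0]
grip_width: 0.0943
```

play_rows(
  increments=[
    [[0,0,0,0,-6.2],[0,0,0,0,-6.3],[0,0,0,0,0],[0,0,0,0,0]],
  ],
)

```text
time_s: 1.48
ee_pos: [0.3801, 0.1074, 0.2414]
eef_rot: [-2.885, 1.571, -3.004]
force: [0.2, 0.3, 0.5]
grip_width: 0.0937
```

Run:
```python
from h import *
p,Rm=pose();print(p.round(4));print(Rm.round(4)); print(ctrl.get_obs()['time_s'],ctrl.get_obs()['qpos'])
np.savez('pics/w1.npz',p=p,R=Rm)
cv2.imwrite('pics/w1.png',ctrl.camera('wrist')[:,:,::-1])
```

```text
[0.3801 0.1074 0.2414]
[[-2.000e-04  1.187e-01  9.929e-01]
 [-0.000e+00  9.929e-01 -1.187e-01]
 [-1.000e+00 -1.000e-04 -2.000e-04]]
1.4833 [ 1.82500778e-01 -8.56389542e-02  1.86308645e+00  9.78975134e-06
  1.36435895e+00 -1.26928920e+00]
```

View pics/w1.png

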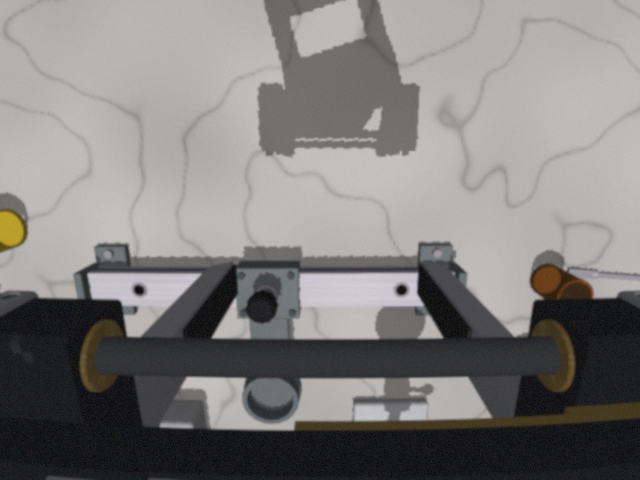

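The wrist view shows index holes at (139,290) and (402,290), the knob top at (261,306) and the well at (271,398). I'll turn these into positions.

Run:
```python
from h import *
f=np.load('pics/w1.npz');P=(f['p'],f['R'])
s=cv2.imread('pics/w1.png')
g=cv2.cvtColor(s,cv2.COLOR_BGR2GRAY)
H=[]
for x,y in ((139,290),(402,290)):
    x0,y0=int(x)-9,int(y)-9; w=g[y0:y0+19,x0:x0+19].astype(float); 
    wt=np.clip(np.median(w)-50-w,0,None); yy,xx=np.mgrid[:19,:19]
    H.append(((wt*xx).sum()/wt.sum()+x0,(wt*yy).sum()/wt.sum()+y0))
Q=plane('wrist',H,0.035,P);print(H,Q)
mid=Q.mean(0);d=Q[1]-Q[0];print('mid',mid,'len',np.linalg.norm(d[:2]))
y=d/np.linalg.norm(d);x=np.array([y[1],-y[0],0]);print('yaw',np.arctan2(y[1],y[0])-np.pi/2)
w=mid+.125*x;print('well',w,proj('wrist',[[*w[:2],.064],[*mid[:2],.089]],P), 'head',w+.15*y)
c=cv2.resize(s[220:430,230:420],None,fx=4,fy=4);cv2.imwrite('pics/c4.png',c[:, :])
```

```text
[(np.float64(138.61948992443325), np.float64(289.6538098236776)), (np.float64(401.1509143998771), np.float64(289.6136468418626))] [[ 0.44635819 -0.11952447  0.035     ]
 [ 0.48041484  0.17925871  0.035     ]]
mid [0.46338652 0.02986712 0.035     ] len 0.30071787883312534
yaw -0.11349466738311453
well [0.58758232 0.01571073 0.035     ] [[269.54293221 400.90087254]
 [259.58888565 311.23748698]] head [0.60456999 0.16474568 0.035     ]
```

View pics/c4.png

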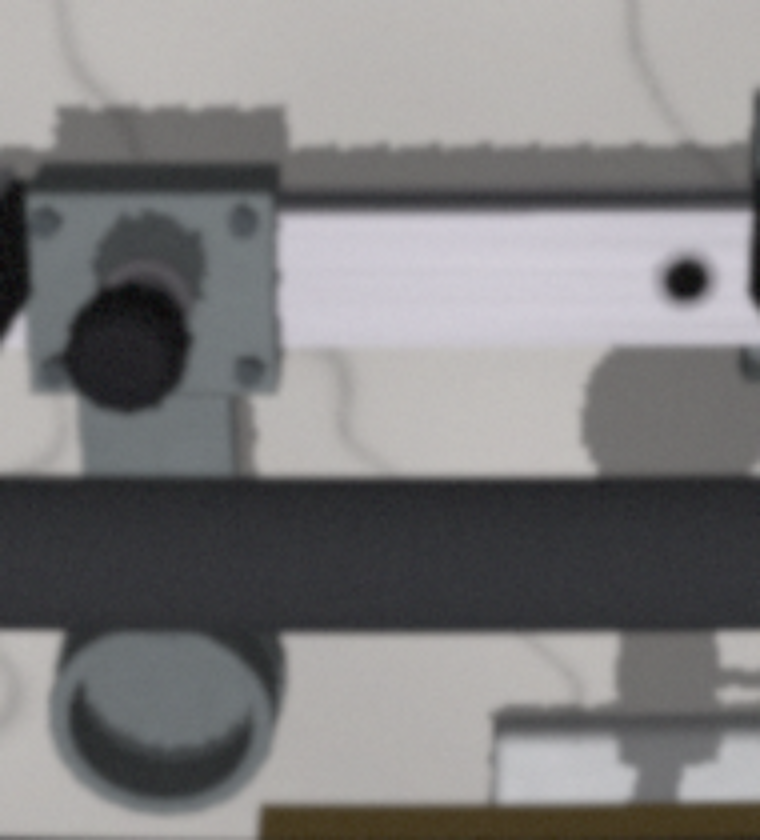

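Run:
```python
from h import *
p,Rm=pose()
for q in ([.5,.03,.2],[.5,.03,.15],[.48,.02,.2]):
    P=(np.array(q),Rm); print(q,proj('wrist',[[.588,.016,.064],[.588,.016,.046],[.463,.03,.089]],P), Rm.T@(P[0]-p)*100)
```

```text
[0.5, 0.03, 0.2] [[323.77040201 316.38791151]
 [323.94439897 308.11493186]
 [322.09398972 185.06188325]] [ 4.13244647 -6.27924902 12.83578825]
[0.5, 0.03, 0.15] [[323.18273237 344.3685156 ]
 [323.41456604 333.32301377]
 [321.02057674 193.25044201]] [ 9.13244634 -6.27919508 12.83692248]
[0.48, 0.02, 0.2] [[336.68927682 334.21606218]
 [336.25345244 325.23149159]
 [337.4738817  208.36990858]] [ 4.1328833  -7.50956155 10.96861635]
```

play_rows(
  increments=[
    [[0,0.4,-1.2,3.0,0],[0,0.4,-1.2,3.0,0],[0,0.4,-1.2,3.0,0],[0,0.4,-1.2,3.0,0],[0,0.4,-1.2,3.0,0],[0,0,0,0,0],[0,0,0,0,0]],
  ],
)

```text
time_s: 2.12
ee_pos: [0.5225, 0.0304, 0.2203]
eef_rot: [-3.062, 1.569, 3.102]
force: [-1.2, 1.0, 0.3]
grip_width: 0.0937
```

Run:
```python
from h import *
p,Rm=pose();print(p.round(4));print(Rm.round(4)); print(ctrl.get_obs()['time_s'],ctrl.get_obs()['qpos'])
np.savez('pics/w2.npz',p=p,R=Rm)
im=ctrl.camera('wrist')[:,:,::-1];cv2.imwrite('pics/w2.png',im)
cv2.imwrite('pics/c5.png',cv2.resize(im[120:360,200:460],None,fx=3,fy=3)[:600,:780])
P=(p,Rm);print(proj('wrist',[[.588,.016,.064]],P))
```

```text
[0.5225 0.0304 0.2203]
[[-2.100e-03  1.183e-01  9.930e-01]
 [ 1.000e-04  9.930e-01 -1.183e-01]
 [-1.000e+00 -2.000e-04 -2.100e-03]]
2.1167 [-1.18430899e-02  2.29996797e-01  1.57411206e+00  5.96700874e-05
  1.33959418e+00 -1.46403992e+00]
[[320.7774122  286.51227667]]
```

View pics/c5.png

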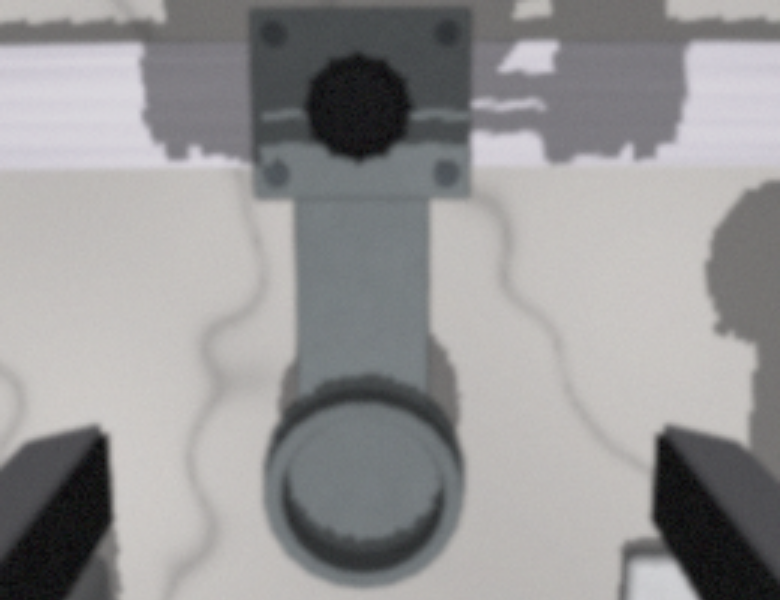

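Run:
```python
from h import *
f=np.load('pics/w2.npz');P=(f['p'],f['R'])
print('well',plane('wrist',[[321.3,282.3]],.064,P),'knob',plane('wrist',[[319.3,155.7]],.089,P))
# knob mask, collar bottom arc
im=cv2.imread('pics/w2.png');g=cv2.cvtColor(im,cv2.COLOR_BGR2GRAY)
m=(g[130:180,290:350]<28).astype(np.uint8);c=max(cv2.findContours(m,0,1)[0],key=cv2.contourArea);print(cv2.minEnclosingCircle(c),cv2.fitEllipse(c))
# outer radius check
for a in np.linspace(0,2*np.pi,4,endpoint=False):
    pass
w=plane('wrist',[[321.3,282.3]],.064,P)[0]
t=np.linspace(0,2*np.pi,72)
o=im.copy()
for r,z,col in ((.033,.064,(0,0,255)),(.0265,.064,(0,255,0))):
    u=proj('wrist',np.c_[w[0]+r*np.cos(t),w[1]+r*np.sin(t),0*t+z],P); cv2.polylines(o,[np.round(u*16).astype(int)],True,col,1,cv2.LINE_AA,4)
cv2.imwrite('pics/c6.png',cv2.resize(o[230:330,270:380],None,fx=6,fy=6,interpolation=cv2.INTER_NEAREST))
```

```text
well [[0.58370098 0.01704035 0.064     ]] knob [[0.46279514 0.03050408 0.089     ]]
((29.0, 25.1875), 16.287675857543945) ((28.921092987060547, 25.178213119506836), (30.66429901123047, 31.129323959350586), 84.54753112792969)
```

View pics/c6.png

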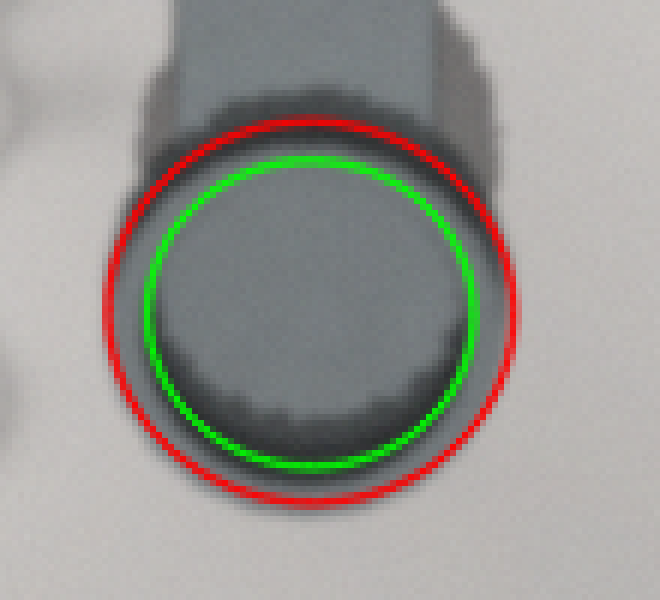

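play_rows(
  increments=[
    [[0,0.5,-3.3,-0.3,0],[0,0.5,-3.3,-0.3,0],[0,0.5,-3.3,-0.3,0],[0,0.5,-3.3,-0.3,0],[0,0.5,-3.3,-0.3,0],[0,0.5,-3.3,-0.3,0],[0,0.5,-3.3,-0.3,0],[0,0.5,-3.3,-0.3,0],[0,0.5,-3.3,-0.3,0],[0,0.5,-3.3,-0.3,0],[0,0.5,-3.3,-0.3,0],[0,0.5,-3.7,-0.3,0]],
  ],
)

```text
time_s: 3.17
ee_pos: [0.4401, -0.3627, 0.1622]
eef_rot: [-0.47, 1.57, -0.585]
force: [0.7, 0.1, 1.0]
grip_width: 0.0941
```

play_rows(
  increments=[
    [[30,0,0,0,7.1],[30,0,0,0,7.1],[30,0,0,0,7.1],[30,0,0,0,7.1],[30,0,0,0,7.1],[30,0,0,0,7.1],[30,0,0,0,7.1],[30,0,0,0,7.1],[30,0,0,0,7.1],[30,0,0,0,7.1],[30,0,0,0,7.1],[30,0,0,0,7.1]],
  ],
)

```text
time_s: 4.17
ee_pos: [0.4406, -0.3614, 0.1623]
eef_rot: [0.916, 1.57, -0.693]
force: [-0.2, 0.2, -0.7]
grip_width: 0.0832
```

play_rows(
  increments=[
    [[30,0,0,0,4.8],[30,0,0,0,0],[30,0,0,0,0]],
  ],
)

```text
time_s: 4.42
ee_pos: [0.4406, -0.3618, 0.1621]
eef_rot: [0.963, 1.57, -0.721]
force: [-0.1, 0.5, 0.3]
grip_width: 0.0831
```

Run:
```python
from h import *
p,Rm=pose();print(p.round(4));print(Rm.round(4)); print(ctrl.get_obs()['time_s'],ctrl.get_obs()['qpos'])
print(Rm.T@(np.array([.439,-.363,.026])-p)*100)
np.savez('pics/w3.npz',p=p,R=Rm)
im=ctrl.camera('wrist')[:,:,::-1];cv2.imwrite('pics/w3.png',im)
```

```text
[ 0.4406 -0.3618  0.1621]
[[ 6.000e-04  9.937e-01 -1.124e-01]
 [-5.000e-04 -1.124e-01 -9.937e-01]
 [-1.000e+00  6.000e-04  5.000e-04]]
4.4167 [-7.51883120e-01  3.81482657e-01  1.51556131e+00  2.61471860e-05
  1.24375782e+00 -6.39289811e-01]
[13.61082872 -0.15005882  0.12556209]
```

View pics/w3.png

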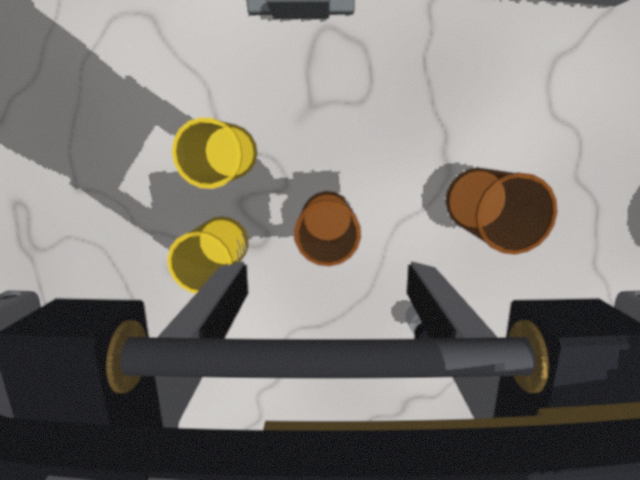

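The amber beaker rim is at (328,230), the yellows at (208,153) and (200,262), and the large one at (516,212). I'll check this against the estimate.

Run:
```python
from h import *
f=np.load('pics/w3.npz');P=(f['p'],f['R'])
print(proj('wrist',[[.439,-.363,.07],[.439,-.363,0.003]],P),plane('wrist',[[327.5,230]],.07,P),plane('wrist',[[328,216]],.003,P),plane('wrist',[[516,212]],.08,P))
```

```text
[[325.19456408 236.58580163]
 [325.44011868 219.08287062]] [[ 0.44132468 -0.3580603   0.07      ]] [[ 0.44172325 -0.36033183  0.003     ]] [[ 0.58155095 -0.35766778  0.08      ]]
```

play_rows(
  increments=[
    [[30,3.0,0,0,0],[30,3.0,0,0,0],[30,3.0,0,0,0],[30,3.0,0,0,0],[30,1.4,0,0,0],[30,0,0,0,0],[150,0,0,0,0],[150,0,0,0,0],[150,0,0,0,0],[150,0,0,0,0],[150,0,0,0,0],[150,0,0,0,0]],
  ],
  newtons=6,
)

```text
time_s: 5.47
ee_pos: [0.4406, -0.3629, 0.0281]
eef_rot: [0.922, 1.57, -0.764]
force: [-0.0, 1.3, 4.1]
grip_width: 0.0489
```

play_rows(
  increments=[
    [[150,0,0,0,0],[150,0,0,0,0],[150,0,0,0,0],[150,0,0,0,0]],
  ],
)

```text
time_s: 5.8
ee_pos: [0.4406, -0.3629, 0.0281]
eef_rot: [0.905, 1.57, -0.781]
force: [-1.2, 1.3, 6.6]
grip_width: 0.0487
```

Run:
```python
from h import *
p,Rm=pose();print(p,ctrl.get_obs()['grip_width'])
```

```text
[ 0.44055541 -0.36291627  0.02806936] 0.04870747874373378
```

play_rows(
  increments=[
    [[30,0,0,0,0],[30,0,0,0,0],[30,0,0,0,0],[30,0,0,0,-7.1],[30,0,0,0,-7.1],[30,0,0,0,-7.1],[30,0,0,0,-7.1],[30,0,0,0,-7.1],[30,0,0,0,-7.1],[30,0,0,0,-7.1],[30,0,0,0,-7.1],[30,0,0,0,-7.1]],
  ],
)

```text
time_s: 6.8
ee_pos: [0.4402, -0.3627, 0.0273]
eef_rot: [2.943, 1.57, 2.378]
force: [-0.3, -0.4, -0.7]
grip_width: 0.0828
```

play_rows(
  increments=[
    [[30,0,0,0,-7.1],[30,0,0,0,-7.1],[30,0,0,0,-7.1],[30,0,0,0,-4.8],[30,0,0,0,0],[150,0,0,0,0],[150,0,0,0,0],[150,0,0,0,0],[150,0,0,0,0],[150,0,0,0,0],[150,0,0,0,0],[150,0,0,0,0]],
  ],
)

```text
time_s: 7.8
ee_pos: [0.4403, -0.3627, 0.0275]
eef_rot: [1.338, 1.571, 1.222]
force: [0.7, 1.0, 0.5]
grip_width: 0.051
```

play_rows(
  increments=[
    [[150,0,0,0,0],[150,0,0,0,0]],
  ],
)

```text
time_s: 7.97
ee_pos: [0.4403, -0.3627, 0.0274]
eef_rot: [2.342, 1.571, 2.226]
force: [0.4, 0.4, -0.1]
grip_width: 0.0508
```

Run:
```python
from h import *
p,Rm=pose();print(p,ctrl.get_obs()['grip_width'],ctrl.get_obs()['qpos'],ctrl.get_obs()['force']);print(Rm.round(4))
im=ctrl.camera('wrist')[:,:,::-1];cv2.imwrite('pics/w4.png',im)
np.savez('pics/w4.npz',p=p,R=Rm)
```

```text
[ 0.44031819 -0.36267722  0.02744213] 0.05078165664480311 [-7.53217615e-01  5.49910761e-01  1.61612897e+00  1.31957383e-05
  9.75619573e-01 -2.20829573e+00] [ 0.41655435  0.42303594 -0.12549741]
[[-0.000e+00  1.155e-01  9.933e-01]
 [ 1.000e-04  9.933e-01 -1.155e-01]
 [-1.000e+00  0.000e+00 -0.000e+00]]
```

View pics/w4.png

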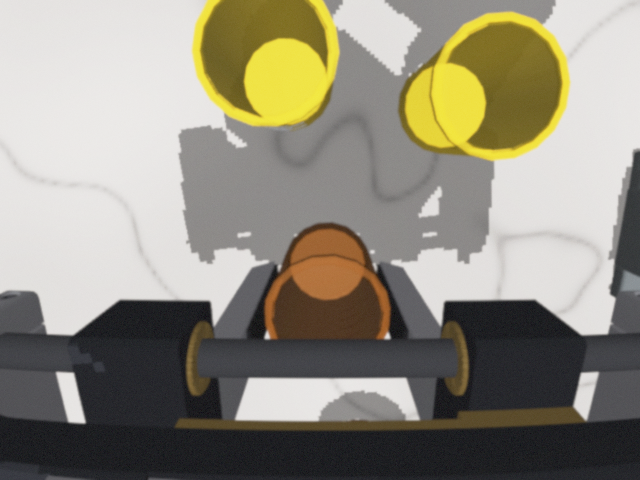

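play_rows(
  increments=[
    [[30,0,0,0,0],[30,0,0,0,0],[30,0,0,0,0],[30,-4.0,0,0,0],[30,-4.0,0,0,0],[30,-4.0,0,-2.0,0],[30,-4.0,0.3,-2.2,0],[30,-4.0,0.3,-2.3,0],[0,0,0,0,0],[0,0,0,0,0],[0,0,0,0,0]],
  ],
)

```text
time_s: 8.93
ee_pos: [0.3819, -0.3503, 0.2167]
eef_rot: [2.295, 1.57, 2.179]
force: [-1.1, 0.1, -0.7]
grip_width: 0.0935
```

Run:
```python
from h import *
p,Rm=pose();print(p.round(4));print(Rm.round(4)); print(ctrl.get_obs()['time_s'],ctrl.get_obs()['qpos'])
np.savez('pics/w5.npz',p=p,R=Rm)
im=ctrl.camera('wrist')[:,:,::-1];cv2.imwrite('pics/w5.png',im)
cv2.imwrite('pics/c7.png',cv2.resize(im[225:340,260:390],None,fx=5,fy=5))
P=(p,Rm);print(proj('wrist',[[.4403,-.3627,.07]],P))
```

```text
[ 0.3819 -0.3503  0.2167]
[[-2.000e-04  1.156e-01  9.933e-01]
 [ 3.000e-04  9.933e-01 -1.156e-01]
 [-1.000e+00  3.000e-04 -2.000e-04]]
8.9333 [-8.13050029e-01  2.20271790e-01  1.59446164e+00  5.62797163e-05
  1.32722102e+00 -2.26804922e+00]
[[321.61546386 282.73612205]]
```

View pics/c7.png

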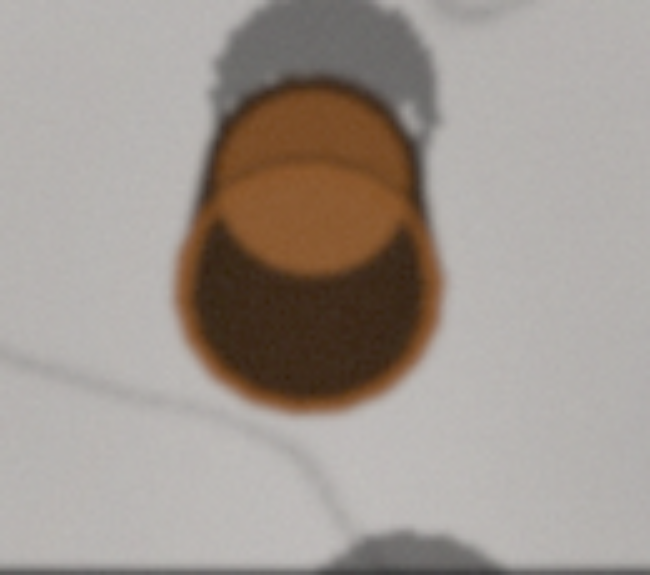

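Run:
```python
import cv2,numpy as np
im=cv2.imread('pics/w2.png')
c=cv2.resize(im[235:325,280:362],None,fx=7,fy=7,interpolation=cv2.INTER_CUBIC).astype(float)
c=np.clip((c-30)*1.8,0,255).astype(np.uint8)
for k in range(0,90,10): cv2.putText(c,str(235+k),(0,k*7+4),0,.35,(0,0,255)); cv2.line(c,(22,k*7),(28,k*7),(0,0,255))
cv2.imwrite('pics/c8.png',c[:600])
g=cv2.cvtColor(im,cv2.COLOR_BGR2GRAY)
print('col321',g[240:322,319:324].mean(1).astype(int).tolist())
print('row283',g[281:286,280:365].mean(0).astype(int).tolist())
```

```text
col321 [127, 127, 126, 121, 108, 90, 77, 71, 69, 62, 54, 51, 53, 66, 89, 106, 115, 117, 117, 119, 120, 121, 121, 122, 122, 121, 122, 122, 120, 121, 121, 122, 121, 121, 121, 120, 120, 122, 121, 122, 122, 122, 121, 123, 122, 121, 121, 122, 121, 120, 120, 120, 122, 121, 121, 121, 121, 121, 114, 101, 83, 73, 69, 63, 57, 51, 50, 51, 52, 57, 76, 101, 116, 117, 120, 136, 163, 179, 184, 186, 185, 185]
row283 [193, 193, 193, 194, 194, 191, 185, 162, 134, 122, 119, 120, 114, 100, 78, 66, 77, 99, 113, 119, 119, 119, 119, 121, 120, 120, 121, 121, 123, 122, 122, 120, 119, 121, 119, 120, 120, 119, 121, 121, 122, 122, 122, 122, 123, 123, 122, 120, 121, 120, 119, 118, 120, 120, 120, 121, 121, 122, 124, 124, 122, 123, 120, 119, 112, 101, 87, 83, 99, 112, 116, 116, 114, 117, 135, 162, 179, 184, 184, 184, 184, 184, 185, 184, 185]
```

View pics/c8.png

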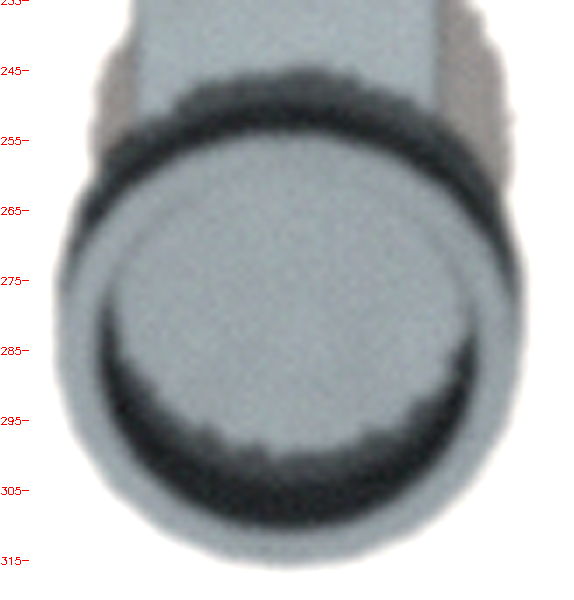

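Run:
```python
from h import *
im=cv2.imread('pics/w5.png').astype(int)
print('col R',im[250:312,320:324,2].mean(1).astype(int).tolist())
print('row281 B',im[279:284,290:354,0].mean(0).astype(int).tolist())
f=np.load('pics/w2.npz');P=(f['p'],f['R'])
t=np.linspace(0,2*np.pi,90)
for name,w,r,z,P in (('well',(.5865,.0168),.033,.064,P),):
    u=proj('wrist',np.c_[w[0]+r*np.cos(t),w[1]+r*np.sin(t),0*t+z],P);print(name,u.min(0),u.max(0))
f=np.load('pics/w5.npz');P=(f['p'],f['R']);w=(.4403,-.3627)
for r,z in ((.025,.07),(.022,.07),(.025,0)):
    u=proj('wrist',np.c_[w[0]+r*np.cos(t),w[1]+r*np.sin(t),0*t+z],P);print('beaker',r,u.min(0),u.max(0))
```

```text
col R [121, 122, 121, 121, 121, 115, 111, 118, 130, 138, 137, 138, 137, 136, 137, 137, 137, 137, 138, 138, 137, 137, 138, 137, 137, 138, 138, 136, 131, 113, 86, 68, 62, 60, 62, 62, 62, 62, 60, 62, 61, 61, 60, 63, 60, 60, 61, 60, 62, 63, 61, 62, 59, 64, 85, 112, 133, 151, 173, 184, 187, 188]
row281 B [180, 179, 177, 170, 143, 98, 59, 41, 35, 31, 24, 27, 25, 25, 28, 26, 27, 25, 27, 25, 28, 27, 30, 25, 27, 26, 29, 27, 28, 28, 31, 29, 31, 31, 31, 27, 32, 29, 29, 31, 29, 27, 28, 28, 24, 25, 24, 25, 27, 24, 23, 27, 26, 28, 30, 37, 43, 70, 113, 150, 171, 178, 179, 178]
well [287.66106955 252.60627804] [355.17285142 315.85466752]
beaker 0.025 [295.25617082 257.54368333] [347.98679484 306.98531937]
beaker 0.022 [298.41697516 260.61622848] [344.82202678 304.12462333]
beaker 0.025 [300.48140285 238.71348101] [344.61081145 280.80600216]
```

play_rows(
  increments=[
    [[30,3.0,-0.3,2.9,0],[30,3.7,-0.3,3.0,0],[30,4.0,0,0,0],[30,4.0,0,0,0],[30,3.0,0,0,0],[30,1.0,0,0,0],[30,0,0,0,0],[150,0,0,0,0],[150,0,0,0,0],[150,0,0,0,0],[150,0,0,0,0],[150,0,0,0,0]],
  ],
  newtons=12,
)

```text
time_s: 9.98
ee_pos: [0.4363, -0.3627, 0.0361]
eef_rot: [-0.651, 1.569, -0.766]
force: [0.7, -0.7, 0.5]
grip_width: 0.0529
```

play_rows(
  increments=[
    [[150,0,0,0,0],[150,0,0,0,0],[150,0,0,0,0],[150,0,0,0,0]],
  ],
)

```text
time_s: 10.32
ee_pos: [0.4363, -0.3627, 0.0359]
eef_rot: [-0.667, 1.57, -0.783]
force: [-1.6, 0.3, 6.9]
grip_width: 0.0506
```

Run:
```python
from h import *
p,Rm=pose();o=ctrl.get_obs();print(p.round(4),o['grip_width'],o['force'],o['time_s'],o['qpos']);print(Rm.round(4))
print(Rm.T@(np.array([.5867,.0164,.15])-np.array([p[0],p[1],.19]))*100)
```

```text
[ 0.4363 -0.3627  0.0359] 0.050571368110572376 [-1.57881345  0.31816888  6.86360524] 10.3167 [-7.58055301e-01  5.30887529e-01  1.62283483e+00 -3.69304753e-05
  9.86619841e-01 -2.21321965e+00]
[[ 9.000e-04  1.154e-01  9.933e-01]
 [-9.000e-04  9.933e-01 -1.154e-01]
 [-1.000e+00 -8.000e-04  1.000e-03]]
[ 3.97989559 39.39404968 10.56141442]
```

play_rows(
  increments=[
    [[30,0,0,0,0],[30,0,0,0,0],[30,0,0,0,0],[30,0.3,0,0.2,0],[30,0.3,0,0.2,0],[30,0,0,0,0],[150,0,0,0,0],[150,0,0,0,0],[150,0,0,0,0],[150,0,0,0,0],[150,0,0,0,0],[150,0,0,0,0]],
  ],
)

```text
time_s: 11.32
ee_pos: [0.44, -0.3629, 0.0291]
eef_rot: [-0.609, 1.571, -0.724]
force: [0.1, 0.1, 0.4]
grip_width: 0.051
```

play_rows(
  increments=[
    [[150,0,0,0,0],[150,0,0,0,0],[150,0,0,0,0]],
  ],
)

```text
time_s: 11.57
ee_pos: [0.44, -0.3629, 0.0291]
eef_rot: [-0.953, 1.571, -1.068]
force: [-0.9, -0.0, 1.1]
grip_width: 0.0503
```

Run:
```python
from h import *
p,Rm=pose();o=ctrl.get_obs();print(p.round(4),o['grip_width'],o['force'],o['time_s'],o['qpos']);print(Rm.round(4))
im=ctrl.camera('wrist')[:,:,::-1];cv2.imwrite('pics/w6.png',im)
P=(p,Rm);t=np.linspace(0,2*np.pi,90)
u=proj('wrist',np.c_[p[0]+.025*np.cos(t),p[1]+.025*np.sin(t),0*t+.07],P);print(u.min(0),u.max(0))
cv2.imwrite('pics/c9.png',im[200:450,200:450])
```

```text
[ 0.44   -0.3629  0.0291] 0.050287974101279845 [-0.89000533 -0.02686365  1.06519308] 11.5667 [-7.53880228e-01  5.47149190e-01  1.61594725e+00 -1.50885540e-05
  9.78457703e-01 -2.20899379e+00]
[[ 0.      0.1154  0.9933]
 [-0.      0.9933 -0.1154]
 [-1.     -0.      0.    ]]
[267.21747031 256.43007299] [388.32986547 367.16683768]
```

View pics/c9.png

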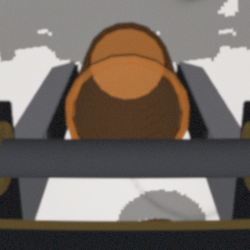

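play_rows(
  increments=[
    [[150,-1.5,0,0,0],[150,-3.0,0,0,0],[150,-3.0,0,0,0],[150,-3.0,0,0,0],[150,-2.5,1.0,0.3,0],[150,0,2.0,0.5,0],[150,0,3.0,0.8,0],[150,0,3.0,0.8,0],[150,0,3.0,0.8,0],[150,0,3.0,0.8,0],[150,0,3.0,0.8,0],[150,0,3.0,0.8,0]],
  ],
  newtons=15,
)

```text
time_s: 12.62
ee_pos: [0.5201, -0.1592, 0.159]
eef_rot: [2.501, 1.571, 2.386]
force: [-0.6, -0.1, -1.5]
grip_width: 0.0505
```

play_rows(
  increments=[
    [[150,0,3.0,0.8,0],[150,0,3.0,0.8,0],[150,0,3.0,0.8,0],[150,0,3.0,0.8,0],[150,0,3.0,0.8,0],[150,0,2.0,0.5,0],[150,0,1.0,0.3,0],[150,0,0,0,0],[150,0,0,0,0],[150,0,0,0,0]],
  ],
)

```text
time_s: 13.45
ee_pos: [0.588, 0.0114, 0.1589]
eef_rot: [-2.383, 1.57, -2.5]
force: [-0.3, -0.6, -1.4]
grip_width: 0.0502
```

Run:
```python
from h import *
p,Rm=pose();o=ctrl.get_obs();print(p.round(4),o['grip_width'],o['force'],o['time_s'],o['qpos']);print(Rm.round(4))
print(Rm.T@(np.array([.5867,.0164,.11])-p)*100)
for n in('wrist','scene','side'):
  im=ctrl.camera(n)[:,:,::-1];cv2.imwrite(f'pics/{n}7.png',im)
```

```text
[0.588  0.0114 0.1589] 0.05020728386708018 [-0.33752888 -0.63650615 -1.42375144] 13.45 [-4.28447039e-02  4.24012218e-01  1.46355097e+00 -2.37308569e-04
  1.25430579e+00 -1.49700731e+00]
[[-3.000e-04  1.163e-01  9.932e-01]
 [-2.000e-04  9.932e-01 -1.163e-01]
 [-1.000e+00 -2.000e-04 -3.000e-04]]
[ 4.8939972   0.48643109 -0.18359994]
```

View pics/wrist7.png

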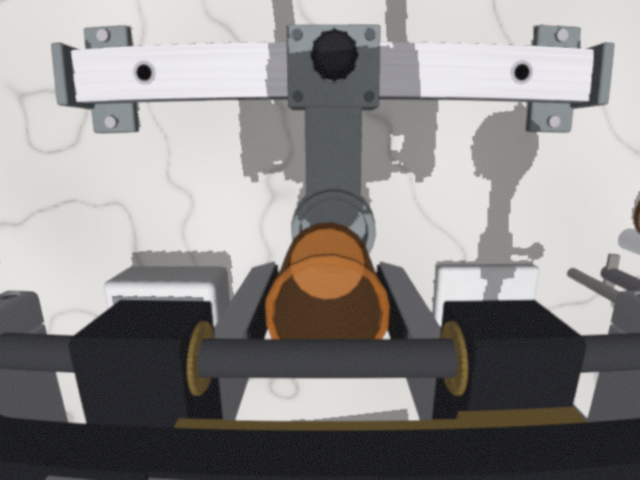

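View pics/side7.png

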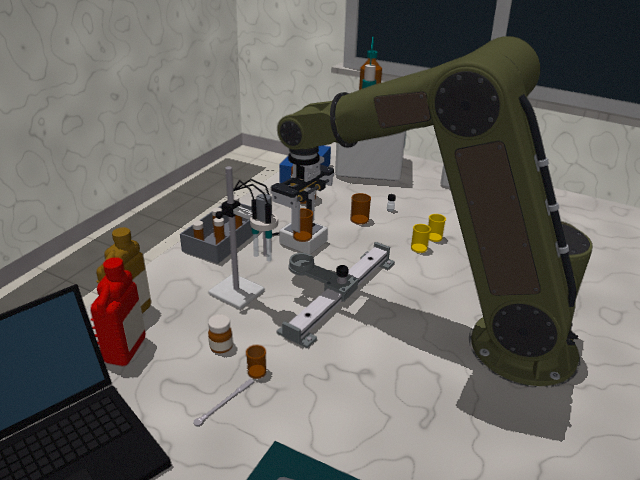

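Wrist view: beaker bottom at (327,262), well collar at (333,228). The well is slightly to the +y side, as computed. Moving closer.

play_rows(
  increments=[
    [[150,0,0.5,-0.2,0],[150,2.0,0,0,0],[150,2.5,0,0,0],[150,0,0,0,0],[150,0,0,0,0],[150,0,0,0,0]],
  ],
)

```text
time_s: 14.1
ee_pos: [0.5873, 0.0177, 0.1153]
eef_rot: [0.075, 1.57, -0.041]
force: [0.8, -0.5, 0.2]
grip_width: 0.0509
```

Run:
```python
from h import *
p,Rm=pose();o=ctrl.get_obs();print(p.round(4),o['grip_width'],o['force'],o['time_s']);print(Rm.round(4))
print(Rm.T@(np.array([.5867,.0164,.11])-p)*100)
for n in('wrist','scene','side'):
  im=ctrl.camera(n)[:,:,::-1];cv2.imwrite(f'pics/{n}8.png',im)
  x,y,w,h={'wrist':(240,180,180,160),'scene':(280,200,90,90),'side':(255,180,90,100)}[n]
  cv2.imwrite(f'pics/{n}8c.png',cv2.resize(im[y:y+h,x:x+w],None,fx=4,fy=4))
a=cv2.imread('pics/scene8c.png');b=cv2.imread('pics/side8c.png');b=cv2.resize(b,None,fx=.9,fy=.9)
cv2.imwrite('pics/8c.png',np.hstack([a,b[:360,:324]]))
```

```text
[0.5873 0.0177 0.1153] 0.05086094991452051 [ 0.76367799 -0.45919576  0.24982192] 14.1
[[ 1.200e-03  1.155e-01  9.933e-01]
 [-0.000e+00  9.933e-01 -1.155e-01]
 [-1.000e+00  1.000e-04  1.200e-03]]
[ 0.53461863 -0.13482555 -0.04783703]
```

View pics/wrist8c.png

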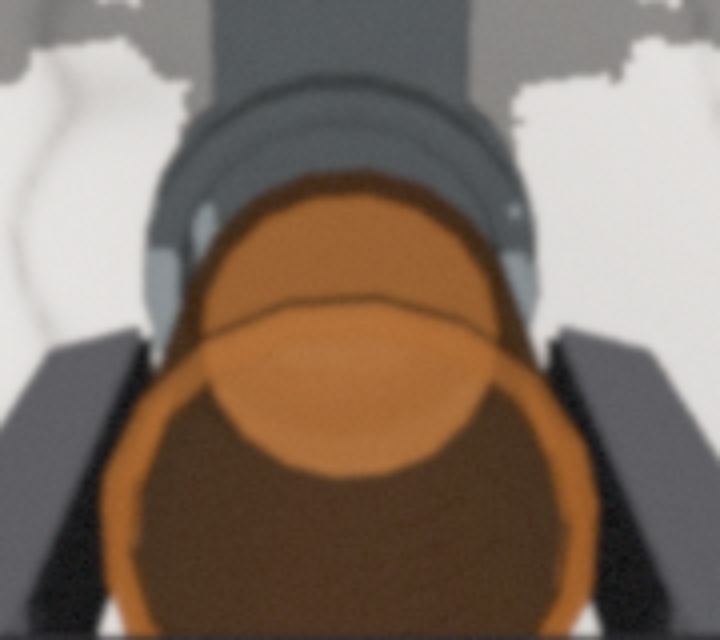

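View pics/8c.png

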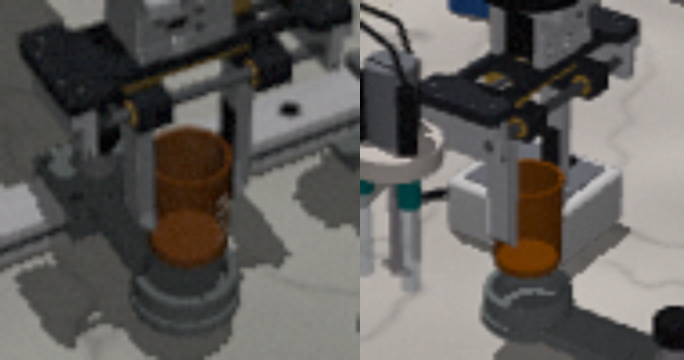

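play_rows(
  increments=[
    [[150,0,-0.13,-0.05,0],[150,1.0,0,0,0],[150,0.8,0,0,0],[150,0,0,0,0],[150,0,0,0,0],[150,0,0,0,0],[150,0,0,0,0]],
  ],
)

```text
time_s: 14.83
ee_pos: [0.5864, 0.0165, 0.0962]
eef_rot: [0.043, 1.571, -0.073]
force: [-0.5, -0.5, 0.6]
grip_width: 0.051
```

```bash
cat > look.py <<'E'
from h import *
import sys
n=sys.argv[1]
p,Rm=pose();o=ctrl.get_obs();print(p.round(4),o['grip_width'],o['force'].round(2),o['time_s']);print(Rm.round(4))
np.savez(f'pics/L{n}.npz',p=p,R=Rm)
T=[]
for c in('wrist','scene','side'):
  im=ctrl.camera(c)[:,:,::-1];cv2.imwrite(f'pics/{c}{n}.png',im)
  x,y,w,h={'wrist':(240,180,180,160),'scene':(285,205,80,80),'side':(260,200,80,80)}[c]
  if c=='wrist':cv2.imwrite(f'pics/{c}{n}c.png',cv2.resize(im[y:y+h,x:x+w],None,fx=3,fy=3))
  else: T.append(cv2.resize(im[y:y+h,x:x+w],None,fx=4.9,fy=4.9,interpolation=cv2.INTER_CUBIC))
cv2.imwrite(f'pics/{n}c.png',np.hstack(T))
E
python3 look.py 9
```

```text
[0.5864 0.0165 0.0962] 0.050993779223584564 [-0.52 -0.46  0.56] 14.8333
[[ 3.000e-04  1.153e-01  9.933e-01]
 [-0.000e+00  9.933e-01 -1.153e-01]
 [-1.000e+00  0.000e+00  3.000e-04]]
```

View pics/wrist9c.png

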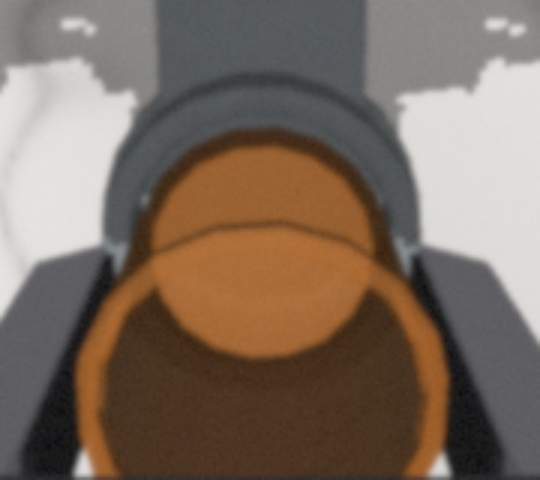

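View pics/9c.png

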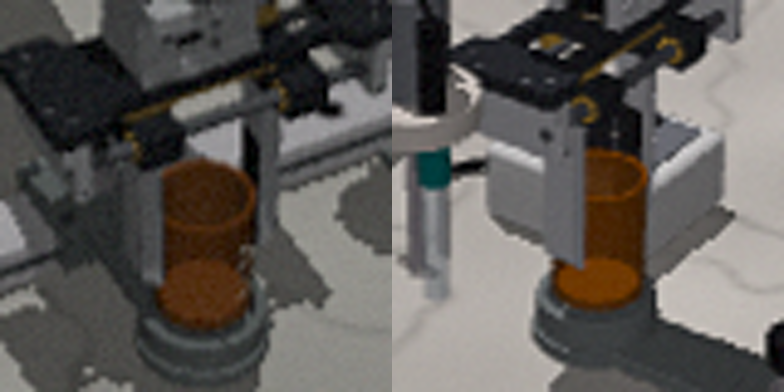

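play_rows(
  increments=[
    [[150,0.4,0,0.03,0],[150,0.2,0,0,0],[150,0.2,0,0,0],[150,0,0,0,0],[150,0,0,0,0]],
  ],
)

```text
time_s: 15.4
ee_pos: [0.5865, 0.0165, 0.0878]
eef_rot: [-3.118, 1.571, 3.049]
force: [-0.5, -0.3, -0.7]
grip_width: 0.0508
```

```bash
python3 look.py 10
```

```text
[0.5865 0.0165 0.0878] 0.05075055251069934 [-0.47 -0.29 -0.74] 15.4
[[-3.000e-04  1.154e-01  9.933e-01]
 [ 0.000e+00  9.933e-01 -1.154e-01]
 [-1.000e+00 -0.000e+00 -3.000e-04]]
```

View pics/wrist10c.png

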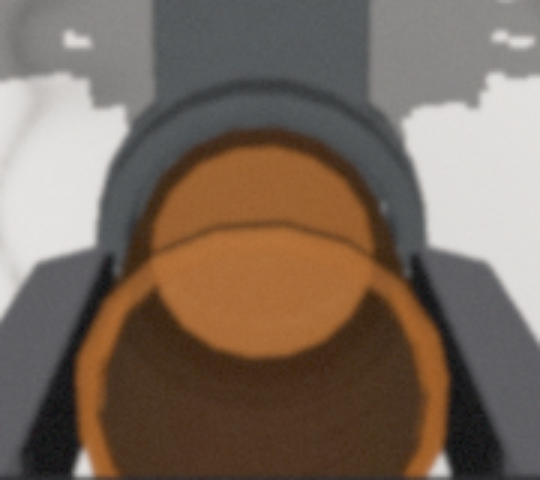

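View pics/10c.png

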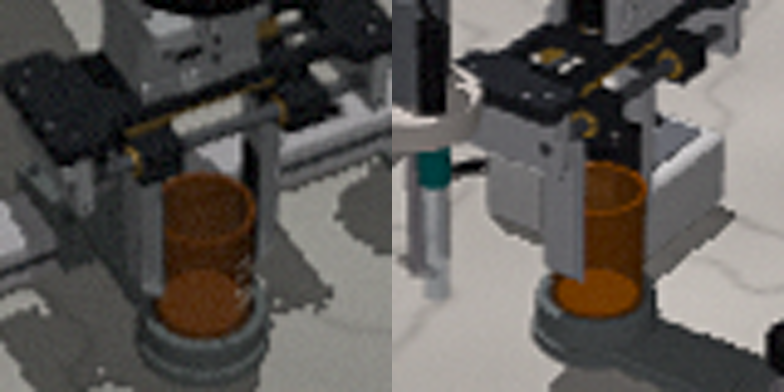

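It's already 5 mm inside the collar with no contact force, so I'll continue down.

play_rows(
  increments=[
    [[150,0.3,0,0,0],[150,0.3,0,0,0],[150,0.3,0,0,0],[150,0.2,0,0,0],[150,0.1,0,0,0],[150,0.05,0,0,0],[150,0,0,0,0]],
  ],
)

```text
time_s: 16.13
ee_pos: [0.5865, 0.0165, 0.0754]
eef_rot: [-2.97, 1.571, -3.085]
force: [-0.0, 0.0, 0.2]
grip_width: 0.0508
```

```bash
python3 look.py 11
```

```text
[0.5865 0.0165 0.0754] 0.05076439838577304 [-0.04  0.01  0.25] 16.1333
[[-2.000e-04  1.153e-01  9.933e-01]
 [-0.000e+00  9.933e-01 -1.153e-01]
 [-1.000e+00 -0.000e+00 -2.000e-04]]
```

View pics/11c.png

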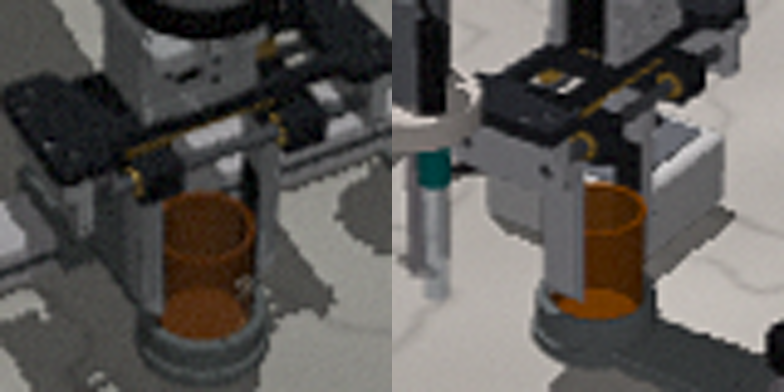

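play_rows(
  increments=[
    [[150,0.05,0,0,0],[150,0.05,0,0,0],[150,0,0,0,0]],
  ],
)

```text
time_s: 16.53
ee_pos: [0.5867, 0.0165, 0.0751]
eef_rot: [0.046, 1.57, -0.07]
force: [-1.8, 0.3, 4.0]
grip_width: 0.0507
```

Contact (4 N) at exactly the expected floor height, so the beaker is home. Releasing, then straight up.

play_rows(
  increments=[
    [[30,0,0,0,0],[30,0,0,0,0],[30,0,0,0,0],[30,0,0,0,0],[30,0,0,0,0],[30,-1.0,0,0,0],[30,-2.5,0,0,0],[30,-3.0,0,0,0],[30,-3.0,0,0,0],[30,-2.0,0,0,0],[30,0,0,0,0],[30,0,0,0,0]],
  ],
)

```text
time_s: 17.53
ee_pos: [0.5869, 0.0165, 0.1909]
eef_rot: [0.087, 1.568, -0.029]
force: [0.0, 0.7, 0.8]
grip_width: 0.083
```

```bash
python3 look.py 12
```

```text
[0.5869 0.0165 0.1909] 0.08303872701091511 [0.03 0.65 0.83] 17.5333
[[ 2.400e-03  1.154e-01  9.933e-01]
 [-1.000e-04  9.933e-01 -1.154e-01]
 [-1.000e+00  2.000e-04  2.400e-03]]
```

View pics/12c.png

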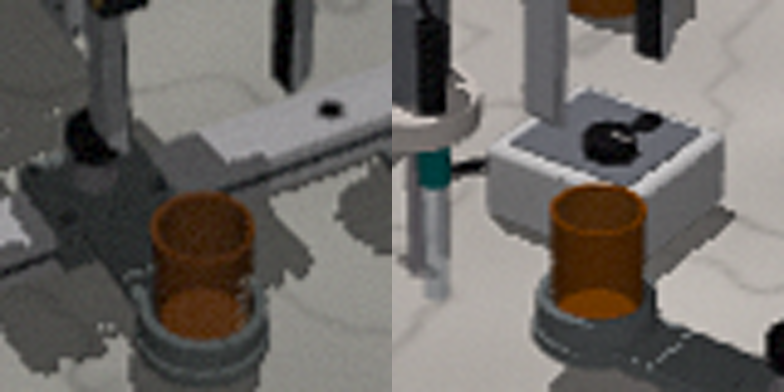

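View pics/wrist12.png

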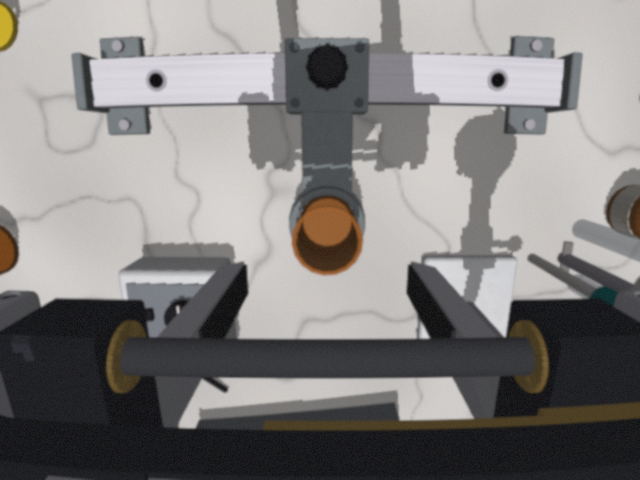

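The beaker stands upright in the well. Next I go to the knob at (0.4625, 0.0309).

play_rows(
  increments=[
    [[60,0,0,-1.5,0],[60,0,0,-3.0,0],[60,0,0,-3.0,0],[60,0,0,-3.0,0],[60,0,0,-2.0,0],[60,2.0,0,0,0],[60,2.0,0,0,0],[60,2.0,0,0,0],[60,0,0,0,0],[60,0,0,0,0],[60,0,0,0,0]],
  ],
)

```text
time_s: 18.6
ee_pos: [0.4626, 0.0309, 0.1302]
eef_rot: [0.084, 1.571, -0.032]
force: [0.1, 0.1, -0.3]
grip_width: 0.0721
```

```bash
python3 look.py 13
python3 - <<'E'
from h import *
p,Rm=pose();print(Rm.T@(np.array([.4625,.0309,.059])-p)*100, proj('wrist',[[.4625,.0309,.089]],(p,Rm)))
E
```

```text
[0.4626 0.0309 0.1302] 0.07206371543114799 [ 0.06  0.05 -0.33] 18.6
[[ 2.000e-04  1.154e-01  9.933e-01]
 [-0.000e+00  9.933e-01 -1.154e-01]
 [-1.000e+00  0.000e+00  2.000e-04]]
[ 7.13987174e+00 -3.20149134e-03 -4.20334125e-02] [[327.58921181 254.92053794]]
```

View pics/wrist13.png

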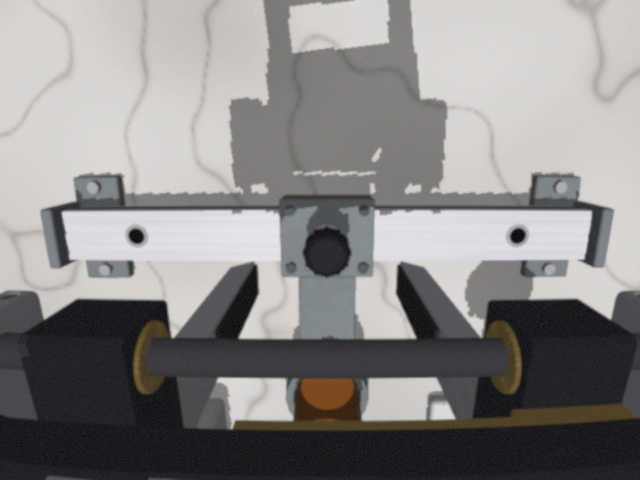

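Knob at (327,252) against a predicted (328,255), so it's centred. Descend and grip.

play_rows(
  increments=[
    [[60,2.0,0,0,0],[60,2.5,0,0,0],[60,2.0,0,0,0],[60,0.6,0,0,0],[60,0,0,0,0],[60,0,0,0,0]],
  ],
)

```text
time_s: 19.25
ee_pos: [0.4629, 0.0309, 0.0595]
eef_rot: [0.086, 1.57, -0.03]
force: [1.0, -0.5, 1.0]
grip_width: 0.0717
```

play_rows(
  increments=[
    [[200,0,0,0,0],[200,0,0,0,0],[200,0,0,0,0],[200,0,0,0,0],[200,0,0,0,0],[200,0,0,0,0],[200,0,0,0,0],[200,0,0,0,0],[200,0,0,0,0],[200,0,0,0,0]],
  ],
  newtons=40,
)

```text
time_s: 20.08
ee_pos: [0.4624, 0.0309, 0.0586]
eef_rot: [0.438, 1.571, 0.322]
force: [-0.7, -0.1, 2.5]
grip_width: 0.0291
```

```bash
python3 look.py 14
```

```text
[0.4624 0.0309 0.0586] 0.02910183242966602 [-0.7  -0.09  2.48] 20.0833
[[ 1.000e-04  1.154e-01  9.933e-01]
 [ 0.000e+00  9.933e-01 -1.154e-01]
 [-1.000e+00  0.000e+00  1.000e-04]]
```

View pics/14c.png

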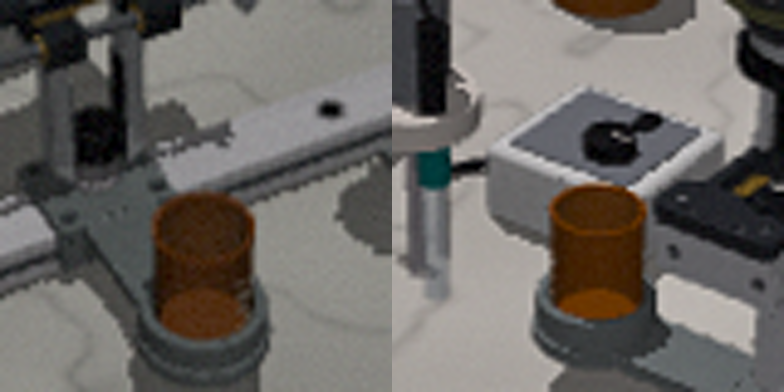

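Knob gripped (29 mm opening). Lift 12 mm.

play_rows(
  increments=[
    [[200,-0.3,0,0,0],[200,-0.3,0,0,0],[200,-0.3,0,0,0],[200,-0.3,0,0,0],[200,0,0,0,0],[200,0,0,0,0]],
  ],
)

```text
time_s: 20.73
ee_pos: [0.4622, 0.0309, 0.0704]
eef_rot: [3.091, 1.571, 2.975]
force: [2.2, 0.5, -9.6]
grip_width: 0.0293
```

play_rows(
  increments=[
    [[200,0,0.5,0,0],[200,0,1.0,0,0],[200,0,1.5,0,0],[200,0,1.5,0,0],[200,0,1.5,0,0],[200,0,1.5,0,0],[200,0,1.5,0,0],[200,0,1.5,0,0],[200,0,1.5,0,0],[200,0,1.0,0,0],[200,0,0.5,0,0],[200,0,0,0,0]],
  ],
)

```text
time_s: 21.73
ee_pos: [0.4778, 0.166, 0.0703]
eef_rot: [2.45, 1.57, 2.335]
force: [3.6, 1.3, -9.6]
grip_width: 0.0296
```

Run:
```python
from h import *
p,Rm=pose();o=ctrl.get_obs();print(p.round(4),o['force'].round(1),o['qpos'].round(2))
y=np.array([.1155,.9933,0]);print('travel',(p-[.4624,.0309,.07])@y)
print(Rm.T@(np.array([.4624,.0309,.0704])+.15*y-p)*100)
for c in ('scene','side'):
  im=ctrl.camera(c)[:,:,::-1];x,yy=(230,150) if c=='scene' else (200,190)
  cv2.imwrite(f'pics/{c}15.png',cv2.resize(im[yy:yy+150,x:x+200],None,fx=3,fy=3))
```

```text
[0.4778 0.166  0.0703] [ 3.6  1.3 -9.6] [ 0.26  0.36  1.78  0.    1.   -1.19]
travel 0.13595703704845613
[-0.00912032  1.40405072  0.03231865]
```

View pics/side15.png

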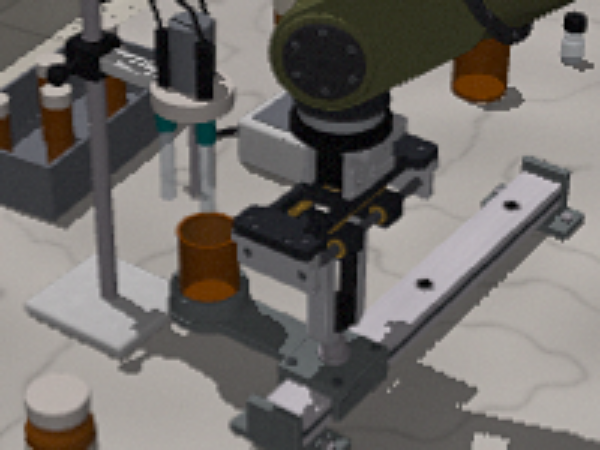

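View pics/scene15.png

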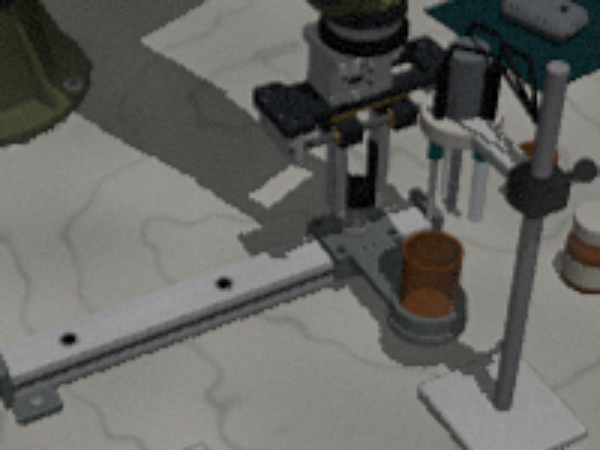

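play_rows(
  increments=[
    [[200,0,0.7,0,0],[200,0,0.65,0,0],[200,0,0,0,0],[200,0,0,0,0],[200,0,0,0,0]],
  ],
)

```text
time_s: 22.25
ee_pos: [0.4794, 0.1786, 0.0704]
eef_rot: [2.585, 1.57, 2.469]
force: [0.5, 0.8, -10.5]
grip_width: 0.029
```

play_rows(
  increments=[
    [[200,0.2,0,0,0],[200,0.2,0,0,0],[200,0.2,0,0,0],[200,0,0,0,0],[200,0,0,0,0]],
  ],
)

```text
time_s: 22.67
ee_pos: [0.4794, 0.1783, 0.0644]
eef_rot: [-2.721, 1.57, -2.837]
force: [-0.2, 1.0, -8.2]
grip_width: 0.0292
```

Run:
```python
from h import *
p,Rm=pose();o=ctrl.get_obs();print(p.round(4),o['force'].round(1),o['qpos'].round(2))
y=np.array([.1155,.9933,0]);print('travel',(p-[.4624,.0309,.07])@y)
```

```text
[0.4794 0.1783 0.0644] [-0.2  1.  -8.2] [ 0.28  0.38  1.77 -0.    0.99 -1.17]
travel 0.14839400730790933
```

Spring force is still pulling at about 6 mm, so the pin is entering the hole. Lower the rest.

play_rows(
  increments=[
    [[200,0.2,0,0,0],[200,0.2,0,0,0],[200,0.15,0,0,0],[200,0.05,0,0,0],[200,0,0,0,0],[200,0,0,0,0]],
  ],
)

```text
time_s: 23.17
ee_pos: [0.4795, 0.1784, 0.0586]
eef_rot: [-1.597, 1.571, -1.713]
force: [-3.6, -0.1, -2.2]
grip_width: 0.0291
```

Run:
```python
from h import *
p,Rm=pose();o=ctrl.get_obs();print(p.round(4),o['force'].round(1),o['qpos'].round(2))
y=np.array([.1155,.9933,0]);print('travel',(p-[.4624,.0309,.07])@y)
```

```text
[0.4795 0.1784 0.0586] [-3.6 -0.1 -2.2] [ 0.28  0.39  1.77 -0.    0.98 -1.17]
travel 0.14846065498516578
```

play_rows(
  increments=[
    [[200,0.05,0,0,0],[200,0.05,0,0,0],[200,0,0,0,0],[200,0,0,0,0]],
  ],
)

```text
time_s: 23.5
ee_pos: [0.4797, 0.1786, 0.0585]
eef_rot: [0.568, 1.57, 0.453]
force: [-7.5, -0.1, 9.2]
grip_width: 0.0294
```

play_rows(
  increments=[
    [[200,0,0.05,0,0],[200,0,0.05,0,0],[200,0,0,0,0],[200,0,0,0,0],[200,0,0,0,0]],
  ],
)

```text
time_s: 23.92
ee_pos: [0.4799, 0.1797, 0.0586]
eef_rot: [0.623, 1.57, 0.507]
force: [-7.3, -0.6, 9.2]
grip_width: 0.0295
```

Run:
```python
from h import *
p,Rm=pose();o=ctrl.get_obs();print(p.round(4),o['force'].round(1),o['qpos'].round(2))
y=np.array([.1155,.9933,0]);print('travel',(p-[.4624,.0309,.07])@y)
```

```text
[0.4799 0.1797 0.0586] [-7.3 -0.6  9.2] [ 0.29  0.39  1.77  0.    0.98 -1.17]
travel 0.1497874178071118
```

Run:
```python
from h import *
for c in ('scene','side'):
  im=ctrl.camera(c)[:,:,::-1];cv2.imwrite(f'pics/{c}16f.png',im);x,yy=(230,150) if c=='scene' else (200,190)
  cv2.imwrite(f'pics/{c}16.png',cv2.resize(im[yy:yy+150,x:x+200],None,fx=3,fy=3))
```

```text
(no output)
```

View pics/side16.png

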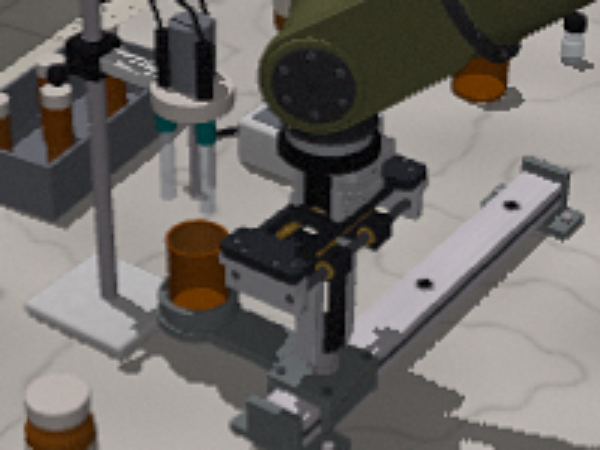

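View pics/scene16f.png

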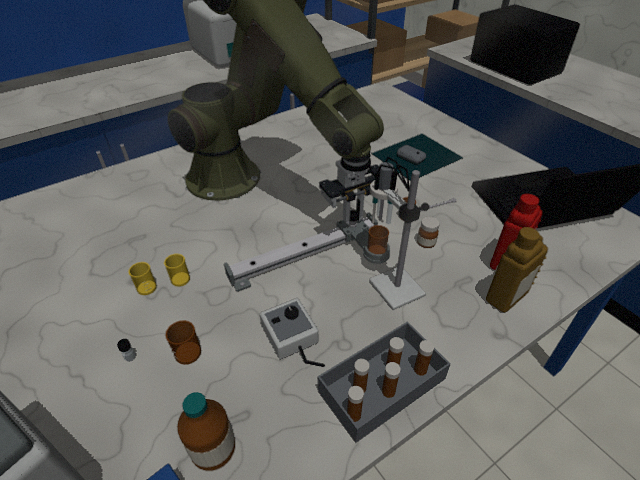

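Scene and side views show the beaker upright in the well at (377,240), under the electrodes. The large beaker is standing at (183,342) and everything else is undisturbed.

```bash
python3 -c "
from station import ctrl
o=ctrl.get_obs();print(o['grip_width'],o['force'],o['time_s']);print(ctrl.hand_in())"
```

```text
0.029407389283339216 [-6.53503193 -0.53677063  8.87886557] 24.0167
the job is handed in; nothing more can be done
None
```

The 50 mm amber beaker is standing home in the well, under the titration head. The pin is home in the +150 mm hole, and the gripper still holds the knob at a 40 N setting. I handed the job in at 24.0 s; the hand-in gives no verdict.

- **Beaker choice:** the amber beaker at (161,302) in the scene picture fitted 50 mm to 0.5 px. The other two amber ones fitted 42 and 60 mm. I squeezed it from two directions to centre it before picking it up.
- **Seating:** it went into the collar without resistance and touched the floor with 4 N at the expected height. I let go with the carriage still in the middle hole; the pictures show it upright.
- **Carriage move:** I lifted the knob about 12 mm (roughly 10 N pull), slid it, and lowered it into the hole. The spring kept pulling as the pin went in, and the grip ended at the same height as before the lift.
- **Last checks:**
  - Pressing down gave a firm 9 N stop at that height, so the pin is home.
  - The carriage travelled 149.8 mm and had some free play along the rail.
  - The knob opening reads 29.4 mm.
  - The large beaker and the other bystanders I could see had not moved.
- **Did not agree or not checked:**
  - About 7 N sideways force across the rail remains at the gripper.
  - The wrist camera put the knob about 122 mm from the well instead of 125 mm, a calibration error that did not affect the fit.
  - I did not view the small beaker again at the end, but nothing went near it.
  - The alignment under the head was judged by eye, not measured.

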